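# Close the loaded coffee grinder and hold its lid at the pulse mark

## Robot

A 6-joint arm with a two-finger parallel gripper is mounted at the origin on the work surface. World frame = base frame: x ahead of the robot, y to its left, z up, the work surface at z = 0. Lengths are in m, angles in rad, forces in N, time in s.
With the tool pointing down it reaches from about 0.35 to 0.775 m from the base axis. Payload 7.3 kg.
Tool frame: the origin (TCP) lies on the centre line of the jaws, within the pads' length; the fingertips stand 17 mm ahead of it and the grasp point (between the pads) lies 2 mm behind it (robot.tcp_to_tips is the distance from the TCP to the fingertips, in m); z points along the fingers, y is the line along which they close (so a half turn about z gives the same grasp; the last joint's range is limited). The gripper opens to 92 mm and grips with 3 to 60 N. Pads are 19 mm wide; open, the fingers measure 130 mm over their backs; the gripper's body (75 mm by 190 mm) begins 47 mm behind the grasp point.
Start: joints at [-0.146, 0.342, 1.524, -0, 1.275, -0.146], TCP at [0.525, 0, 0.244] pointing down, gripper open.
Joint ranges: [-2.53, 2.53], [-0.77, 2.02], [0.04, 2.7], [-1, 4.14], [0.28, 2.66], [-3.11, 3.11]. Speed limits (rad/s): [2.57, 2.57, 3.14, 3.14, 3.14, 3.14].

## Interface

Orientations are given as [roll, pitch, yaw] about the fixed x, y, z axes, in that order (R = Rz(yaw) Ry(pitch) Rx(roll)).
In Python, from cell import robot gives the robot as it stands. The module is installed in compiled form; this text tells all that it offers.
- The arm moves only by the tool carry_out, never from a script. Its argument "commands" is a list of rows, each a list of 3 entries, a list of its own where there are three numbers: the shift along the tool's x, y, z in m, then the turn about the tool's z in rad, then the opening, from 0 (shut) to 1 (fully open). In form: [[[dx, dy, dz], yaw, claw], ...]. A call has 1 to 20 rows; each row shifts and turns the commanded pose from where the row before left it, along the tool's axes as they then stand; what a row does not reach is not made up. A row lasts 1/8 s, in which the tool goes at most 62.5 mm and 10.7 degrees, less where a joint would pass 70% of its speed; a pose out of reach is approached as far as the arm can. A call is refused whole if a number of a shift passes 0.0625 or a number of a turn 0.188, either way. A call with a gripper value outside its range is refused whole. The fingers move at their own pace and stop on an object; "newtons" is the grip in N (left out, the last holds). Time passes only in rows, so rows that do not move let the fingers close. It gives the time, the measured TCP pose, the force, the opening and the grip force at its end, in the units of the state.
- robot.observe(): the state, without advancing time (a new reading comes with each control period).
- robot.read_camera(name): name is "scene" or "side" or "wrist"; returns a dict with "pixels" (420x560x3 uint8, red, green, blue), "fx", "fy", "cx", "cy" (pixels), "view" (4x4, takes a point from world to camera coordinates); the wrist camera has in their place "T_tool_cam" (4x4, takes a point from camera to tool coordinates, whose origin is the TCP and whose axes are the flange's). Camera axes: x right, y up, looking along -z (the intrinsics and any distortion apply to the point x, -y, -z); pixel columns grow to the right and rows downward; lengths in m; the calibration is good to about 2 mm. The wrist camera is an equidistant fisheye: a pixel r from the principal point sees the ray r / f radians off the axis. A picture is of the moment at which its call begins: read the wrist's pose just before it. There is no depth.
- robot.hand_in(): hands the job in; it is judged then, once.
Trained networks look in a picture, given as the dict that the camera call returned (one of the last four; its "shot" number tells which), for a name from the list of things; names that differ only in an ending like _2 or _b are one class to them, and where a whole thing is asked for, a point or a joint stands for the part that bears it (a point fixed in the world has none). Each returns a list of dicts, best first, with "p" (0 to 1); they miss things now and then, are a little off and sometimes report something else, mostly with a low value. They report only what shows in the picture. A call takes as long as a camera call.
- robot.find_in(picture, name): "at" ([column, row] in pixels, amid what is visible of it).
- robot.tip_of(picture, name): "at" ([column, row] in pixels: a listed point, or the origin of a listed thing).
The state is a dict: "time": time; "qpos": joint angles; "qvel": joint speeds; "joint_efforts": joint torques, N m; "tool_pos": TCP position; "tool_rot": TCP orientation; "contact_force": force on the tool from outside, world axes, zero at the start; "torque": the same for the moment, N m; "opening": finger opening in m; "grip_force": force on a finger pad.
Only numpy, scipy, OpenCV 4.12 (cv2) and the standard library are available. Lean on these libraries where they do the work, as an engineer would, in place of code of your own. Each camera call takes 0.05 s, during which the arm holds its last target. There are 200 camera calls.

## Task

The coffee grinder is loaded and wants closing up: first push its grounds drawer fully shut, then put the lid into the collar with its two lugs down through the slots and twist it clockwise against the spring to the middle of the orange pulse band, about 45 degrees, halfway to the lock; never turn it on into the red zone where it clicks and locks. Finish while still gripping the lid and holding it at orange, since it springs back if let go. Leave the mug, the jar and the spoon where they are.

Things in the scene. Friction and masses are not known exactly. Their poses are not given: they have to be found in the camera images.
- grinder: Coffee grinder, fixed: black base box 170 mm long (x -110 to +60), 124 wide, 75 high, with a grounds drawer in its front (-x) face; on it a round steel mill, 116 mm diameter, top at 164 mm, open as a collar for the lid. Origin: on the mill's vertical axis at counter level; x from drawer front to back, y left, z up.
- collar (a point): Centre of the turning feed plate in the collar, on the mill's axis, 150 mm up: where the lid's origin lies when seated. Axes as the grinder's. Above it a fixed flange (z 158 to 164 mm from the counter) with a 76 mm bore and two slots 16 mm wide at +y and -y, reaching 46 mm from the axis; a white mark on the rim at each slot.
- pulse_mark (a point): Middle of one of the two orange bands on the black rim (52 mm from the axis, 165 mm up; the other lies opposite). Seen from above, clockwise from each slot: orange spans 37 to 59 degrees, red lock zone 72 to 96. The lid is at mid pulse when its bar, with a white tick beyond each end, points at this mark, 48 degrees past the slots
- drawer (a joint): How far the grounds drawer stands open, in m: 0 fully shut, grows as it comes out towards the grinder's -x. It slides with about 1.5 N of friction and stays where it is left; it stops firmly at 0
- drawer_knob (a point): Centre of the front end of the drawer's aluminium knob (22 mm diameter, 14 mm long, 36 mm above the counter, on the grinder's centre line); moves with the drawer. It sits on a grey drawer front 108 mm wide, 54 mm high. With the drawer shut the knob's end is 127 mm in front of the mill's axis, 69 mm in front of the mill's wall.
- switch (a joint): Turn of the sprung feed plate, rad, clockwise from above: 0 at rest (orange dogs flank the slots), 0.785 mid orange band, from about 1.2 a sprung ball clicks and the lid locks (red), 1.55 end stop. The lid's lugs turn it; it lags the lid by about 0.05 rad of play. The spring pushes back with 0.04 N m at 0, 0.14 N m at 0.785.
- lid: Loose lid, 140 g, upright on the counter: plug 72 mm diameter, 18 high; at its foot two orange lugs, 12 wide, 5 high, out to 44 mm from the axis along +x and -x; black cap 92 mm diameter, z 18 to 24; grey bar grip along x, 70 long, 14 wide, z 24 to 58. Origin: centre of the plug's underside. A half turn makes no difference. Goes in with its x along the grinder's y; 3 mm vertical play once turned.
- mug: Blue ceramic mug, 80 mm across, 92 mm high, handle at its +y; origin at the centre of its underside. A bystander; it and the lid may stand on either side
- jar: Amber glass jar with red cap, 80 mm across, 130 mm high; origin at the centre of its underside. A bystander
- spoon: Spoon lying along its x, 170 mm long; a bystander

How it is judged:
On the way, in this order (a step that is already met when the one before it is completed fails the run):
1. the grounds drawer is pushed fully shut (value of joint drawer below 0.004 m), for 0.2 s.
2. the lid is seated in the collar, lugs through the slots, drawer still shut (z of lid in the frame of grinder between 0.146 and 0.1545 m and horizontal distance between lid and grinder below 0.006 m and angle between lid's own z axis and vertical below 0.08 rad and value of joint drawer below 0.004 m), for 0.2 s.
3. the lid is twisted into the orange band (z of lid in the frame of grinder between 0.146 and 0.156 m and horizontal distance between lid and grinder below 0.006 m and angle between lid's own z axis and vertical below 0.08 rad and value of joint switch between 0.58 and 0.98 rad), for 0.3 s.
At the end, for the whole second after the job is handed in: The drawer is shut (within 4 mm); the lid sits level in the collar (origin within 6 mm of the axis and 146 to 156 mm above the counter, tilt under 0.08 rad); the feed plate stands between 0.58 and 0.98 rad; the fingers hold the lid with more than 2 N and it stays in place (below 0.02 m/s) (all of step 3 and value of joint drawer below 0.004 m and contact force between the fingers and lid above 2 N and linear speed of lid below 0.02 m/s); the arm keeps its last pose, push and grip.
It fails at once if the lid is turned into the lock (feed plate beyond 1.2 rad) (value of joint switch above 1.2 rad).
It fails at once if the mug, the jar or the spoon is shifted more than 25 mm (distance of any of mug, jar, spoon from where it was at the start of the episode above 0.025 m).
It fails at once if the mug or the jar is tipped (angle between any of mug, jar's own z axis and vertical above 0.3 rad).
It also fails if it takes over 59 s, if anything falls off the work surface, if the arm or the gripper's body presses on something with over 40 N, if the wrist force passes 120 N, or if a joint passes its speed limit or range.

## Working session

There is one attempt and no reset: what is moved stays moved. The work goes in short steps, Python scripts to look and compute and a tool call to move; the robot and the scene stay as the last step left them, time stands still between calls to the robot, and variables do not carry over. Pictures are saved under pics/ and viewed, at most 10 in all, crops included, and the job is handed in when it is done.

Besides the shell and the picture viewer there is one more tool, called after ">>>" by a JSON object that holds its "name" and its "arguments", one argument or row to a line. carry_out: Moves the arm, as the interface text tells. Its arguments: {"type":"object","properties":{"commands":{"type":"array"},"newtons":{"type":"number"}},"required":["commands"]}

```bash
mkdir -p pics
cat > h.py <<'E'
import numpy as np, cv2
from scipy.spatial.transform import Rotation as R
from cell import robot
def ray(p,uv,st=None):
    u,v=uv
    x=(u-p['cx'])/p['fx']; y=(v-p['cy'])/p['fy']
    if 'view' in p:
        T=np.linalg.inv(np.array(p['view'])); d=np.array([x,-y,-1.])
    else:
        r=np.hypot(x,y)+1e-12; d=np.array([np.sin(r)*x/r,-np.sin(r)*y/r,-np.cos(r)])
        W=np.eye(4); W[:3,:3]=R.from_euler('xyz',st['tool_rot']).as_matrix(); W[:3,3]=st['tool_pos']
        T=W@np.array(p['T_tool_cam'])
    d=T[:3,:3]@d
    return T[:3,3],d/np.linalg.norm(d)
def proj(p,X,st=None):
    if 'view' in p: c=(np.array(p['view'])@np.r_[X,1])[:3]
    else:
        W=np.eye(4); W[:3,:3]=R.from_euler('xyz',st['tool_rot']).as_matrix(); W[:3,3]=st['tool_pos']
        c=(np.linalg.inv(W@np.array(p['T_tool_cam']))@np.r_[X,1])[:3]
    q=np.array([c[0],-c[1],-c[2]])
    if 'view' in p: return np.array([p['cx']+p['fx']*q[0]/q[2],p['cy']+p['fy']*q[1]/q[2]])
    t=np.arctan2(np.hypot(q[0],q[1]),q[2]); n=np.hypot(q[0],q[1])+1e-12
    return np.array([p['cx']+p['fx']*t*q[0]/n,p['cy']+p['fy']*t*q[1]/n])
def tri(rays):
    A=np.zeros((3,3)); b=np.zeros(3)
    for o,d in rays:
        P=np.eye(3)-np.outer(d,d); A+=P; b+=P@o
    X=np.linalg.solve(A,b)
    return X,max(np.linalg.norm((np.eye(3)-np.outer(d,d))@(X-o)) for o,d in rays)
def plane(p,uv,z,st=None):
    o,d=ray(p,uv,st); return o+d*(z-o[2])/d[2]
def shot(name,save=None):
    st=robot.observe(); p=robot.read_camera(name)
    if save: cv2.imwrite('pics/'+save,np.ascontiguousarray(p['pixels'][:,:,::-1]))
    return p,st
E
cat > a.py <<'E'
from h import *
r=np.set_printoptions(precision=4,suppress=True)
S=[shot(n,n+'0.png') for n in('scene','side','wrist')]
for n in ['grinder','collar','pulse_mark','drawer_knob','lid','mug','jar','spoon']:
    rs=[]
    for p,st in S:
        t=robot.tip_of(p,n)[:3]
        print(n,[(np.round(q['at'],1).tolist(),round(q['p'],2)) for q in t])
        if t and t[0]['p']>.4: rs.append(ray(p,t[0]['at'],st))
    if len(rs)>1: print('  ',*tri(rs))
im=np.hstack([p['pixels'] for p,_ in S[:2]])
print(robot.observe()['tool_rot'],robot.tcp_to_tips, S[2][0]['T_tool_cam'])
E
python3 a.py
```

```text
grinder [([285.1, 274.1], 0.6)]
grinder []
grinder [([381.4, 127.7], 0.62)]
   [0.6397 0.0585 0.0094] 0.004072500303887463
collar [([293.5, 244.0], 0.91)]
collar [([303.8, 193.5], 0.73)]
collar [([433.5, 134.5], 0.87), ([380.3, 125.6], 0.33)]
   [0.6387 0.0634 0.151 ] 0.0025336516448053845
pulse_mark [([297.0, 268.5], 0.64)]
pulse_mark [([318.1, 183.1], 0.61)]
pulse_mark [([491.0, 100.8], 0.96)]
   [0.6852 0.0893 0.1598] 0.005305272073743323
drawer_knob [([320.7, 210.4], 0.78)]
drawer_knob [([239.0, 230.3], 0.97)]
drawer_knob [([241.6, 107.5], 0.87), ([491.3, 103.6], 0.66)]
   [0.4782 0.0826 0.0409] 0.007055629104883644
lid [([398.6, 241.3], 0.83)]
lid [([226.1, 205.2], 0.92)]
lid []
   [ 0.4657  0.2652 -0.0065] 0.0018656651028789225
mug [([178.8, 178.7], 0.56)]
mug [([286.9, 353.9], 0.84), ([381.8, 341.2], 0.48)]
mug []
   [ 0.4996 -0.2772  0.0006] 0.0029364361718879333
jar [([409.1, 338.4], 0.79)]
jar [([287.0, 181.0], 0.63)]
jar []
   [0.6753 0.3235 0.0088] 0.002070222133815952
spoon [([124.0, 249.5], 0.81)]
spoon [([380.6, 340.5], 0.87)]
spoon []
   [ 0.7089 -0.2982 -0.0034] 0.0005636317621732613
[3.1415 0.     1.5707] 0.017 [[ 0.001   0.964   0.2659  0.0725]
 [ 1.     -0.0011  0.0003  0.0004]
 [ 0.0006  0.2659 -0.964  -0.1393]
 [ 0.      0.      0.      1.    ]]
```

View pics/scene0.png

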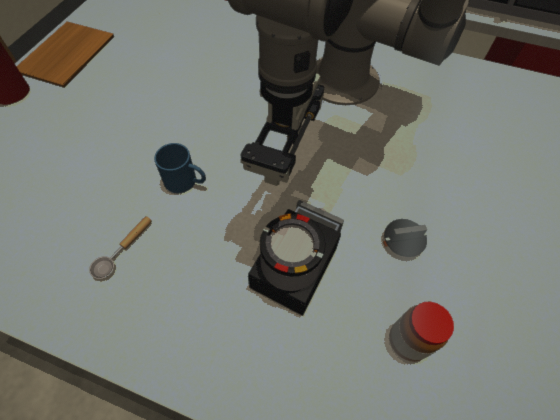

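View pics/wrist0.png

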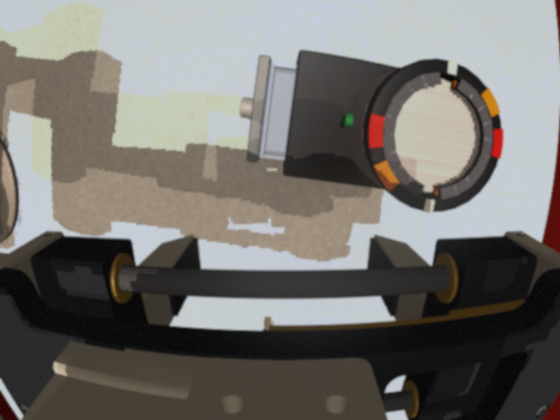

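The scene view shows the grinder with its mill at about (292,245) and drawer ajar, the lid at (405,238) on its left, the jar at (425,330), the mug at (178,168) and the spoon at (120,250). In the wrist view the knob is at (245,107), the slot marks at (453,68) and (430,205).

```bash
cat > b.py <<'E'
from h import *
np.set_printoptions(precision=4,suppress=True)
p,st=shot('wrist')
c=robot.tip_of(p,'collar')[0]['at'];k=robot.tip_of(p,'drawer_knob')[0]['at']
C=plane(p,c,.150,st);K=plane(p,k,.036,st)
a=plane(p,(453,68),.165,st);b=plane(p,(430,205),.165,st)
print(C,K,a,b,(a+b)/2,np.linalg.norm(a-b),np.degrees(np.arctan2(*(a-b)[1::-1])))
g=(C-K)[:2];print(np.linalg.norm(g),np.degrees(np.arctan2(g[1],g[0])))
print(st['tool_pos'],st['qpos'])
E
python3 b.py
```

```text
[0.6395 0.0629 0.15  ] [0.4812 0.0855 0.036 ] [0.6477 0.1145 0.165 ] [0.6348 0.0117 0.165 ] [0.6413 0.0631 0.165 ] 0.1035836752262654 82.8110280094997
0.15993071456907917 -8.107789292666268
[0.525  0.     0.2438] [-0.146   0.342   1.5241 -0.      1.2754 -0.146 ]
```

>>> {"name": "carry_out", "arguments": {
  "commands": [
    [[0.03,-0.0293,0],0,0],
    [[0.03,-0.0293,0],0,0],
    [[0.03,-0.0294,0],0,0],
    [[0,0,0.02],-0.18,0],
    [[0,0,0.02],-0.18,0],
    [[0,0,0.02],-0.18,0],
    [[0,0,0.02],-0.18,0],
    [[0,0,0.02],-0.18,0],
    [[0,0,0.02],-0.18,0],
    [[0,0,0.02],-0.18,0],
    [[0,0,0.02],-0.18,0],
    [[0,0,0.02],0,0],
    [[0,0,0.019],0,0],
    [[0,0,0],0,0]
  ],
  "newtons": 20
}}

```text
time: 3.25
tool_pos: [0.4363, 0.09, 0.0439]
tool_rot: [-3.141, -0.003, 3.011]
contact_force: [0.4, -0.1, 1.1]
opening: 0.0004
grip_force: 0.0
```

>>> {"name": "carry_out", "arguments": {
  "commands": [
    [[-0.01,0,0],0,0],
    [[-0.01,0,0],0,0],
    [[-0.008,0,0],0,0],
    [[-0.008,0,0],0,0],
    [[-0.008,0,0],0,0],
    [[-0.008,0,0],0,0],
    [[-0.006,0,0],0,0],
    [[-0.004,0,0],0,0],
    [[0,0,0],0,0]
  ]
}}

```text
time: 4.38
tool_pos: [0.499, 0.0818, 0.0447]
tool_rot: [-3.142, 0.001, 3.011]
contact_force: [-0.3, 0.0, 0.4]
opening: 0.0006
grip_force: 0.0
```

>>> {"name": "carry_out", "arguments": {
  "commands": [
    [[-0.003,0,0],0,0],
    [[-0.003,0,0],0,0],
    [[-0.002,0,0],0,0]
  ]
}}

```text
time: 4.75
tool_pos: [0.5036, 0.0812, 0.0445]
tool_rot: [-3.141, -0.007, 3.011]
contact_force: [-14.5, 1.9, 11.9]
opening: 0.0006
grip_force: 6.9
```

>>> {"name": "carry_out", "arguments": {
  "commands": [
    [[-0.002,0,0],0,0],
    [[-0.002,0,0],0,0]
  ]
}}

```text
time: 5.0
tool_pos: [0.5038, 0.0812, 0.0444]
tool_rot: [-3.14, -0.015, 3.011]
contact_force: [-25.0, 3.8, 22.1]
opening: 0.0008
grip_force: 12.8
```

>>> {"name": "carry_out", "arguments": {
  "commands": [
    [[0.01,0,0],0,0],
    [[0.02,0,0],0,0],
    [[0,0,-0.03],0,0],
    [[0,0,-0.04],0,0],
    [[0,0,-0.04],0,0.5],
    [[0,0,-0.046],0,1],
    [[-0.007,0.044,0],0,1],
    [[-0.007,0.044,0],0,1],
    [[-0.007,0.044,0],0,1],
    [[-0.007,0.045,0],0,1],
    [[0,0,0],0,1],
    [[0,0,0],0,1]
  ]
}}

```text
time: 6.5
tool_pos: [0.5314, 0.2557, 0.2005]
tool_rot: [-3.141, 0.0, 3.011]
contact_force: [0.3, -0.6, 1.1]
opening: 0.0758
grip_force: 0.0
```

```bash
cat > c.py <<'E'
from h import *
import sys
np.set_printoptions(precision=4,suppress=True)
p,st=shot('wrist',sys.argv[1]); s,_=shot('scene'); d,_=shot('side')
print(st['tool_pos'],st['tool_rot'],st['qpos'])
rs=[]
for q in(p,s,d):
    t=robot.tip_of(q,'lid')
    print([(np.round(x['at'],1).tolist(),round(x['p'],2)) for x in t[:2]])
    if t: rs.append(ray(q,t[0]['at'],st))
    if t and q is p: print(plane(p,t[0]['at'],0,st))
print(*tri(rs))
for q in(s,d):
    t=robot.tip_of(q,'drawer_knob')
    if t: print('knob',plane(q,t[0]['at'],.036),t[0]['p'])
E
python3 c.py wrist1.png
```

```text
[0.5314 0.2557 0.2005] [-3.141   0.0001  3.0111] [ 0.3188  0.4954  1.4046 -0.0006  1.2418 -1.1213]
[([288.0, 127.7], 0.85)]
[0.473 0.269 0.   ]
[([401.1, 237.2], 0.65)]
[([228.6, 206.0], 0.77), ([378.7, 343.0], 0.24)]
[ 0.4684  0.2654 -0.0016] 0.008668032905280903
knob [0.5111 0.0696 0.036 ] 0.42
```

View pics/wrist1.png

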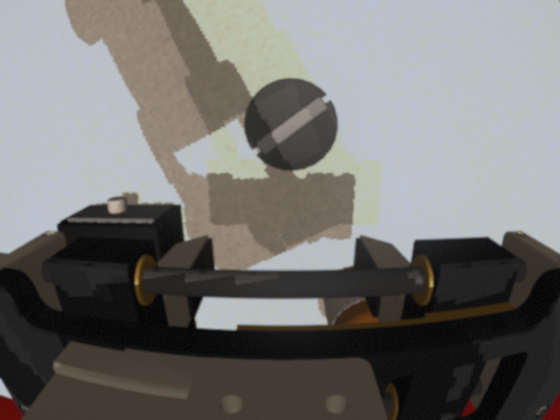

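The lid cap is centred near (291,124), its bar runs between the ticks at (327,99) and (255,149). The drawer (bottom left) looks shut.

```bash
cat > d.py <<'E'
from h import *
np.set_printoptions(precision=4,suppress=True)
p,st=shot('wrist')
a=plane(p,(327,99),.024,st);b=plane(p,(255,149.5),.024,st)
print(a,b,(a+b)/2,np.linalg.norm(a-b),np.degrees(np.arctan2(*(a-b)[1::-1])))
im=cv2.cvtColor(p['pixels'],cv2.COLOR_RGB2GRAY)
m=(im[60:185,230:350]<95).astype('uint8')
n,l,s,c=cv2.connectedComponentsWithStats(m)
i=1+np.argmax(s[1:,4]); cs,_=cv2.findContours((l==i).astype('uint8'),0,1)
e=cv2.fitEllipse(cv2.convexHull(max(cs,key=len))); print(e,s[i])
print(plane(p,np.array(e[0])+[230,60],.021,st))
E
python3 d.py
```

```text
[0.449  0.3098 0.024 ] [0.4892 0.2343 0.024 ] [0.4691 0.272  0.024 ] 0.0855665463909967 118.01814434112696
((59.769100189208984, 64.00247955322266), (91.60960388183594, 92.27239990234375), 109.25834655761719) [  14   19   92   93 5656]
[0.4691 0.2711 0.021 ]
```

>>> {"name": "carry_out", "arguments": {
  "commands": [
    [[0.0174,-0.0174,0],0,1],
    [[0.0173,-0.0174,0],0,1],
    [[0,0,0.0133],0.1585,1],
    [[0,0,0.0133],0.1585,1],
    [[0,0,0.0133],0.1585,1],
    [[0,0,0.0133],0.1585,1],
    [[0,0,0.0133],0.1585,1],
    [[0,0,0.0133],0.1585,1],
    [[0,0,0],0,1],
    [[0,0,0],0,1]
  ]
}}

```text
time: 8.2
tool_pos: [0.4929, 0.2262, 0.1214]
tool_rot: [3.141, 0.0, 2.063]
contact_force: [-0.8, -0.2, 0.8]
opening: 0.0919
grip_force: 0.0
```

```bash
cat > e.py <<'E'
from h import *
import sys
np.set_printoptions(precision=4,suppress=True)
p,st=shot('wrist','wrist2.png')
print(st['tool_pos'],st['tool_rot'],st['qpos'])
for X in([.469,.270,.024],[.449,.308,.024],[.489,.232,.024],[.469,.270,.058]): print(proj(p,np.array(X),st))
print(robot.tip_of(p,'lid'))
E
python3 e.py
```

```text
[0.4929 0.2262 0.1214] [3.1408 0.0002 2.0627] [ 0.2889  0.5     1.643  -0.0001  0.9979 -0.203 ]
[281.9979 147.0449]
[282.4775  88.2143]
[281.5752 203.9527]
[281.7598 152.1382]
[{'at': [283.5, 146.3], 'p': 0.67}]
```

View pics/wrist2.png

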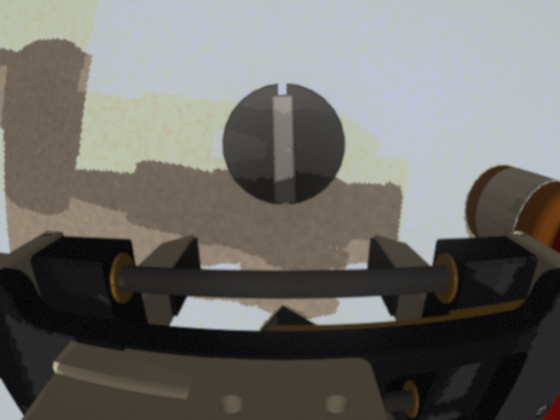

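>>> {"name": "carry_out", "arguments": {
  "commands": [
    [[0.026,0.0005,0],0,1],
    [[0.026,0.0005,0],0,1],
    [[0,0,0.025],0,1],
    [[0,0,0.025],0,1],
    [[0,0,0.015],0,1],
    [[0,0,0.0105],0,1],
    [[0,0,0],0,1]
  ]
}}

```text
time: 9.18
tool_pos: [0.469, 0.2724, 0.0451]
tool_rot: [-3.141, -0.0, 2.06]
contact_force: [-0.3, -0.8, -0.0]
opening: 0.0915
grip_force: 0.0
```

>>> {"name": "carry_out", "arguments": {
  "commands": [
    [[0,0,0],0,0],
    [[0,0,0],0,0],
    [[0,0,0],0,0],
    [[0,0,0],0,0],
    [[0,0,0],0,0],
    [[0,0,0],0,0]
  ],
  "newtons": 40
}}

```text
time: 9.93
tool_pos: [0.469, 0.2725, 0.0454]
tool_rot: [3.142, 0.0, 2.06]
contact_force: [0.6, 0.2, -0.7]
opening: 0.0363
grip_force: 0.0
```

>>> {"name": "carry_out", "arguments": {
  "commands": [
    [[0,0,0],0,0],
    [[0,0,0],0,0],
    [[0,0,0],0,0],
    [[0,0,0],0,0],
    [[0,0,0],0,0]
  ]
}}

```text
time: 10.55
tool_pos: [0.4689, 0.2725, 0.0454]
tool_rot: [-3.141, -0.0, 2.06]
contact_force: [-0.0, -0.3, -0.3]
opening: 0.0139
grip_force: 39.9
```

>>> {"name": "carry_out", "arguments": {
  "commands": [
    [[0,0,-0.01],0,0],
    [[0,0,-0.03],0,0],
    [[0,0,-0.04],0,0],
    [[0,0,-0.04],0,0],
    [[0,0,-0.04],0,0],
    [[0,0,-0.035],0,0],
    [[0,0,0],0,0]
  ]
}}

```text
time: 11.42
tool_pos: [0.4702, 0.273, 0.2438]
tool_rot: [3.135, 0.001, 2.06]
contact_force: [0.5, -0.3, -1.9]
opening: 0.0139
grip_force: 39.9
```

>>> {"name": "carry_out", "arguments": {
  "commands": [
    [[-0.0412,0.0007,-0.002],0,0],
    [[-0.0412,0.0007,-0.002],0,0],
    [[-0.0412,0.0007,-0.002],0,0],
    [[-0.0412,0.0007,-0.002],0,0],
    [[-0.0412,0.0007,-0.002],0,0],
    [[-0.0412,0.0007,-0.002],0,0],
    [[-0.0412,0.0007,-0.002],0,0],
    [[-0.0412,0.0007,-0.002],0,0],
    [[0,0,0],0.155,0],
    [[0,0,0],0.155,0],
    [[0,0,0],0.155,0],
    [[0,0,0],0.155,0],
    [[0,0,0],0,0],
    [[0,0,0],0,0]
  ]
}}

```text
time: 13.18
tool_pos: [0.6285, -0.0158, 0.2557]
tool_rot: [-3.14, 0.0, 1.443]
contact_force: [0.6, 0.1, -0.6]
opening: 0.0141
grip_force: 39.9
```

```bash
cat > f.py <<'E'
from h import *
import sys
np.set_printoptions(precision=4,suppress=True)
p,st=shot('wrist',sys.argv[1])
print(st['tool_pos'],st['tool_rot'],st['qpos'])
for n in('collar','lid'): 
    for t in robot.tip_of(p,n)[:2]: print(n,t,plane(p,t['at'],.15,st))
E
python3 f.py wrist3.png
```

```text
[ 0.6285 -0.0158  0.2557] [-3.1403  0.      1.4428] [-0.1469  0.5303  1.1907 -0.      1.4218 -0.0189]
collar {'at': [287.7, 108.3], 'p': 0.71} [0.6416 0.0619 0.15  ]
lid {'at': [282.7, 240.7], 'p': 0.96} [ 0.6246 -0.0414  0.15  ]
```

View pics/wrist3.png

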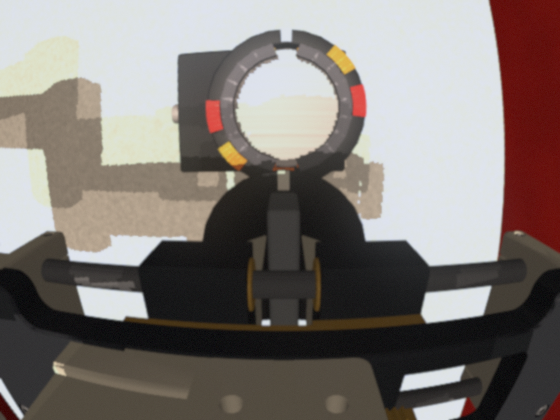

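```bash
cat > g.py <<'E'
from h import *
import sys
np.set_printoptions(precision=4,suppress=True)
p,st=shot('wrist')
C=np.array([float(sys.argv[2]),float(sys.argv[3])]);th=np.radians(float(sys.argv[4]))
W=np.eye(4); W[:3,:3]=R.from_euler('xyz',st['tool_rot']).as_matrix(); W[:3,3]=st['tool_pos']
K=4;x0,x1,y0,y1=190,380,20,215
im=cv2.resize(np.ascontiguousarray(p['pixels'][y0:y1,x0:x1,::-1]),None,fx=K,fy=K,interpolation=cv2.INTER_CUBIC)
def dot(X,c):
    u=(proj(p,np.array(X),st)-[x0,y0]+.5)*K; cv2.circle(im,(int(u[0]),int(u[1])),1,c,-1)
for a in np.radians(np.arange(0,360,2)):
    for r,z,c in((.058,.164,(0,255,0)),(.038,.164,(255,0,255))):
        dot([C[0]+r*np.cos(a),C[1]+r*np.sin(a),z],c)
    t=W@[.046*np.cos(a),.046*np.sin(a),.0454-.024,1]; dot(t[:3],(255,255,0))
for r in np.linspace(.038,.058,15):
    for s in(1,-1):
        for w in (-.008,.008):
            dot([C[0]-s*np.sin(th)*r+w*np.cos(th),C[1]+s*np.cos(th)*r+w*np.sin(th),.164],(0,0,255))
cv2.imwrite('pics/'+sys.argv[1],im[:600,:800])
E
python3 g.py ov1.png .6405 .0628 -7.5
```

```text
(no output)
```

View pics/ov1.png

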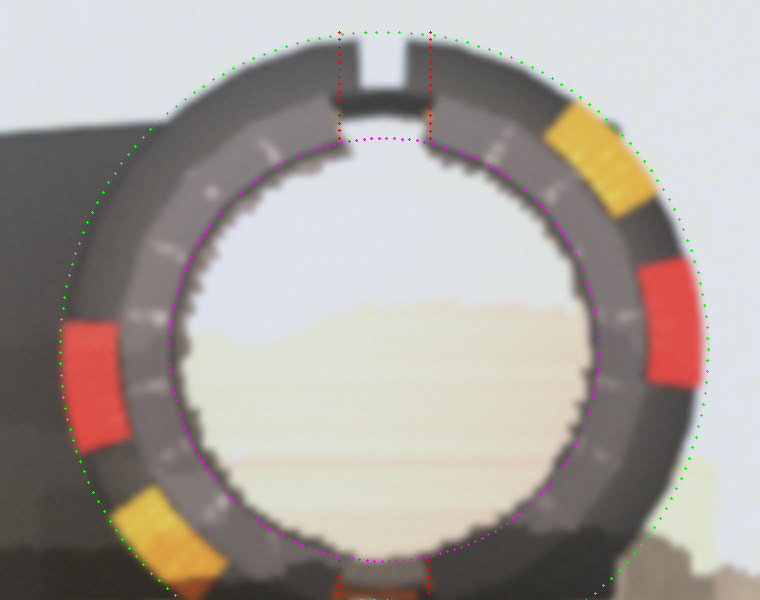

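The overlay fits: bore, rim and slot line up with collar (0.6405, 0.0628), yaw −7.5°, within about 1 mm.

>>> {"name": "carry_out", "arguments": {
  "commands": [
    [[0.02,0.0005,0],0,0],
    [[0.03,0.0005,0],0,0],
    [[0.0195,0.0005,0],0,0],
    [[0.01,0.0004,0],0,0],
    [[0,0,0.02],0.003,0],
    [[0,0,0.015],0,0],
    [[0,0,0.005],0,0],
    [[0,0,0],0,0],
    [[0,0,0],0,0]
  ]
}}

```text
time: 14.5
tool_pos: [0.6414, 0.0626, 0.2172]
tool_rot: [3.14, -0.0, 1.437]
contact_force: [0.1, 0.2, -0.7]
opening: 0.0137
grip_force: 39.9
```

Run:
```python
from h import *
np.set_printoptions(precision=4,suppress=True)
s=robot.observe();print({k:np.round(s[k],4) for k in('tool_pos','tool_rot','contact_force','torque')})
p,_=shot('scene','scene1.png')
cv2.imwrite('pics/scene1.png',cv2.resize(np.ascontiguousarray(p['pixels'][180:320,200:380,::-1]),None,fx=4,fy=4,interpolation=2))
q,_=shot('side');cv2.imwrite('pics/side1.png',cv2.resize(np.ascontiguousarray(q['pixels'][110:250,210:390,::-1]),None,fx=4,fy=4,interpolation=2))
```

```text
{'tool_pos': array([0.6414, 0.0626, 0.2172]), 'tool_rot': array([ 3.1402, -0.0001,  1.4366]), 'contact_force': array([ 0.0687,  0.2086, -0.6732]), 'torque': array([-0.0018,  0.0474, -0.0282])}
```

View pics/side1.png

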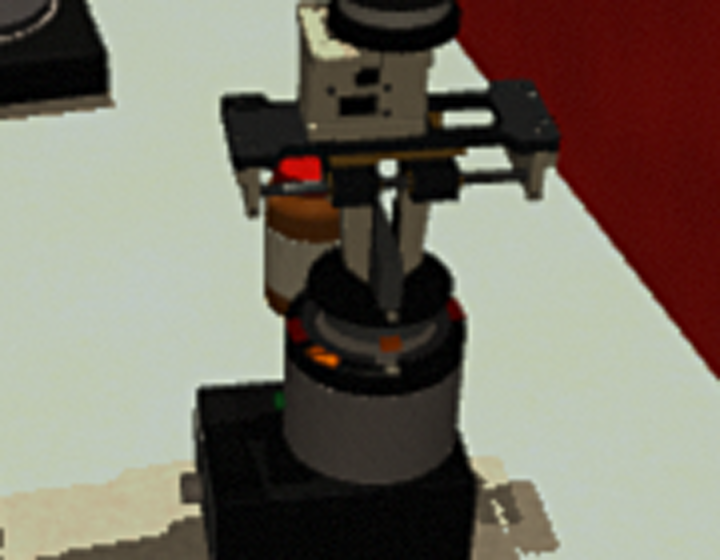

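>>> {"name": "carry_out", "arguments": {
  "commands": [
    [[0,-0.0008,0.004],0,0],
    [[0,0,0.003],0,0],
    [[0,0,0.003],0,0],
    [[0,0,0.002],0,0],
    [[0,0,0],0,0]
  ]
}}

```text
time: 15.22
tool_pos: [0.6402, 0.0629, 0.2042]
tool_rot: [-3.141, 0.0, 1.437]
contact_force: [-0.2, -0.1, -1.9]
opening: 0.0138
grip_force: 39.9
```

>>> {"name": "carry_out", "arguments": {
  "commands": [
    [[0,0,0.003],0,0],
    [[0,0,0.002],0,0],
    [[0,0,0.002],0,0],
    [[0,0,0.0015],0,0],
    [[0,0,0],0,0],
    [[0,0,0],0,0]
  ]
}}

```text
time: 15.98
tool_pos: [0.6403, 0.0629, 0.196]
tool_rot: [3.141, -0.0, 1.437]
contact_force: [0.1, -0.6, -1.6]
opening: 0.014
grip_force: 39.9
```

>>> {"name": "carry_out", "arguments": {
  "commands": [
    [[0,0,0.001],0,0],
    [[0,0,0],0,0],
    [[0,0,0],0,0]
  ]
}}

```text
time: 16.35
tool_pos: [0.6404, 0.0628, 0.1954]
tool_rot: [3.141, -0.0, 1.437]
contact_force: [-0.3, -0.6, 1.6]
opening: 0.0138
grip_force: 39.9
```

>>> {"name": "carry_out", "arguments": {
  "commands": [
    [[0,0,0],0.06,0],
    [[0,0,0],0.07,0],
    [[0,0,0],0.07,0],
    [[0,0,0],0.07,0],
    [[0,0,0],0.07,0],
    [[0,0,0],0.07,0],
    [[0,0,0],0.07,0],
    [[0,0,0],0.06,0],
    [[0,0,0],0.06,0],
    [[0,0,0],0,0]
  ],
  "newtons": 55
}}

```text
time: 17.6
tool_pos: [0.6406, 0.0625, 0.1954]
tool_rot: [3.14, -0.0, 0.837]
contact_force: [0.5, -1.3, 3.0]
opening: 0.0137
grip_force: 54.9
```

>>> {"name": "carry_out", "arguments": {
  "commands": [
    [[0,0,0],0.06,0],
    [[0,0,0],0.06,0],
    [[0,0,0],0.06,0],
    [[0,0,0],0.05,0],
    [[0,0,0],0,0],
    [[0,0,0],0,0],
    [[0,0,0],0,0],
    [[0,0,0],0,0]
  ]
}}

```text
time: 18.6
tool_pos: [0.6406, 0.0625, 0.1954]
tool_rot: [3.14, -0.001, 0.607]
contact_force: [0.9, -4.2, 5.7]
opening: 0.0137
grip_force: 54.9
```

Run:
```python
from h import *
np.set_printoptions(precision=4,suppress=True)
s=robot.observe();print({k:np.round(s[k],4) for k in('time','tool_pos','tool_rot','contact_force','torque','grip_force')})
ims=[]
for n,(a,b,c,d) in(('wrist',(110,320,180,390)),('scene',(200,290,245,340))):
    p,_=shot(n); ims.append(cv2.resize(np.ascontiguousarray(p['pixels'][a:b,c:d,::-1]),(395,395),interpolation=2))
    for t in robot.tip_of(p,'pulse_mark'): print(n,t)
    for t in robot.tip_of(p,'drawer_knob'): print(n,t,plane(p,t['at'],.036,s))
cv2.imwrite('pics/fin.png',np.hstack(ims))
```

```text
{'time': np.float64(18.6), 'tool_pos': array([0.6406, 0.0625, 0.1954]), 'tool_rot': array([ 3.1404, -0.0008,  0.6071]), 'contact_force': array([ 0.9467, -4.2306,  5.7299]), 'torque': array([-0.6017, -0.06  ,  0.096 ]), 'grip_force': np.float64(54.9172)}
wrist {'at': [285.3, 151.9], 'p': 0.81}
scene {'at': [296.0, 270.9], 'p': 0.73}
scene {'at': [284.5, 273.4], 'p': 0.37}
```

View pics/fin.png

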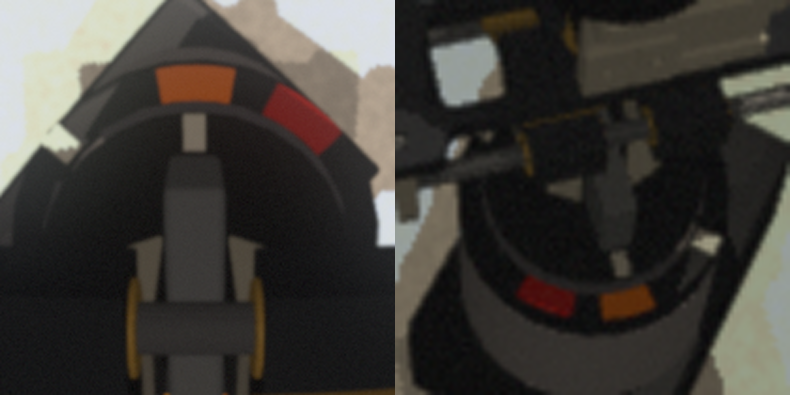

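Both views show the lid's tick pointing at the middle of the orange band, with the lid still gripped and seated level.

```bash
python3 -c "
from cell import robot
print(robot.hand_in())"
```

```text
the job is handed in; nothing more can be done
None
```

The drawer is shut, and the lid is seated in the collar, twisted about 0.83 rad to the middle of the orange band and held there by the gripper; the job was handed in at about 19 s, but no verdict was returned.

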